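# Latch the hold-down clamp on the wood block

## Robot

A 6-joint arm with a two-finger parallel gripper is mounted at the origin on a cart in front of the work surface, level with it; the furniture and walls round the work are solid. World frame = base frame: x ahead of the robot, y to its left, z up, the work surface at z = 0. Lengths are in mm, angles in rad, forces in N, time in s.
With the tool pointing down it reaches from about 325 to 875 mm from the base axis. Payload 4.4 kg.
Tool frame: the origin (TCP) lies on the centre line of the jaws, within the pads' length; the fingertips stand ahead of it and the grasp point (between the pads) lies 6 mm ahead of it (ctrl.tcp_to_tips is the z of the fingertips in the tool frame, in mm); z points along the fingers, y is the line along which they close (so a half turn about z gives the same grasp; the last joint's range is limited). The gripper opens to 85 mm and grips with 20 to 120 N. Pads are 22 mm wide; open, the fingers measure 114 mm over their backs; the gripper's body (76 mm by 85 mm) begins 54 mm behind the grasp point. The pads swing forward as they close: fully open they stand 13 mm farther back than shut.
Start: joints at [1.167, 0.207, 1.542, -0, 1.393, -0.15], TCP at [144.383, 556.58, 256.282] pointing down, gripper open.
Joint ranges: [-2.73, 2.73], [-0.86, 2.22], [0.23, 2.46], [-1.11, 4.25], [0.08, 2.63], [-2.82, 2.82]. Speed limits (rad/s): [2.79, 2.79, 3.14, 3.14, 3.14, 3.14].

## Interface

Orientations are given as a 3x3 rotation matrix whose columns are the frame's x, y, z axes.
In Python, from plant import ctrl, sensors, optics gives the robot as it stands. Calls block until the motion is done:
- ctrl.move_ptp(position, orientation): joint-space move of the TCP to a pose.
- ctrl.move_l(position, rot=None, vel=150, threshold=None): straight line of the TCP; rot=None keeps the orientation; vel is the mean speed in mm/s. With threshold (N) it stops when the force on the tool has changed by that much, and returns True; else False.
- ctrl.set_joints(angles): joint-space move.
- ctrl.gripper_to(opening, force=None): finger opening in mm; force is the grip in N (None keeps the last); returns when the fingers have stopped.
- ctrl.hold(seconds).
- ctrl.solve_ik(position, orientation): joint angles nearest the present ones, or None.
- sensors.read_state(): the state.
- optics.grab_frame(name): name is "side" or "top"; returns (picture, depth): 480x640x3 uint8, red, green, blue; 480x640 float32, mm along the optical axis (not along the pixel's ray), 0 where there is no reading.
- optics.camera_params(name): a dict with "mtx" (3x3 intrinsics, pixels), "R" (3x3) and "t" (3): a world point X has camera coordinates R X + t. Camera axes: x right, y down, z forward; pixel columns grow to the right and rows downward; lengths in mm; the calibration is good to about 2 mm. A picture is of the moment at which its call begins. camera_params takes no time and is no camera call.
A pose or a line that the arm cannot do raises ctrl.MotionError and nothing moves.
- ctrl.finish_job(): hands the job in; it is judged then, once.
The state is a dict: "t": time; "q": joint angles; "qvel": joint speeds; "tau": joint torques, N m; "eef_pos": TCP position; "eef_rot": TCP orientation; "force": force on the tool from outside, world axes, zero at the start; "wrist_torque": the same for the moment, N m; "grip_width": finger opening in mm; "grasp_force": force on a finger pad.
Only numpy, scipy, OpenCV 4.12 (cv2) and the standard library are available. Lean on these libraries where they do the work, as an engineer would, in place of code of your own. Each camera call takes 0.05 s, during which the arm holds its last target. There are 200 camera calls.

## Task

Two identical lever clamps stand open on the worktop; a wood block lies in the bed of one of them. Clamp that block for working: press its clamp's sprung lever down past the catch, so that it stays down by itself, and let go. Leave the block in its bed and the empty clamp's lever up.

Things in the scene. Friction and masses are not known exactly. Their poses are not given: they have to be found in the camera images.
- wood_block: Planed pine block, 45 x 200 x 60 mm (its own x, y, z), lying flat in the bed of the clamp to be latched, crosswise under the lever; loose, sideways held between two low fences. Origin at the centre of its underside, z up. Its top is 76 mm above the worktop. Which of the two clamps (on the left or on the right) it lies in changes.
- lever_a (a joint): Lever of the clamp that holds the block (rad): 0 = open, sloping 18 degrees up toward the robot; grows as it is pressed; 0.32 = level, rubber foot on the block. Takes 2 N at the pad, then up to 11 N from 0.20 on to snap past a spring plunger. Let go before 0.27 it springs up again; beyond 0.29 (pad 6 mm above fully down) the plunger pulls it down and holds it. Press it level.
- pad_a (a point): Centre of the top of the press pad (black plastic, 56 mm along the lever, 40 mm across) at the free end of the lever over the wood block, 190 mm from the pivot beyond the block. 170 mm above the worktop when open, 110 mm fully down; swings 13 mm away from the pivot on the way. x axis: from pad to pivot; z: out of the pad. Can be pressed straight down with closed fingers.
- pad_b (a point): The same point on the lever of the other, identical clamp, whose bed is empty; it stays open.

How it is judged (in metres and radians):
At the end, for the whole second after the job is handed in: The lever over the wood block stays down by itself past the detent (joint lever_a above 0.295 rad) and is at rest; the block lies still within 15 mm of where it started (value of joint lever_a above 0.295 rad and velocity of joint lever_a below 0.05 rad/s and distance of wood_block from where it was at the start of the episode below 0.015 m and linear speed of wood_block below 0.02 m/s); the robot touches nothing.
It fails at once if the empty clamp's lever is pushed down or shifted (its pad moves more than 25 mm) (distance of pad_b from where it was at the start of the episode above 0.025 m).
It also fails if it takes over 32 s, if anything falls off the work surface, if the arm or the gripper's body presses on something with over 40 N, if the wrist force passes 120 N, or if a joint passes its speed limit or range.

## Working session

There is one attempt and no reset: what is moved stays moved. The work goes in short steps, each a Python script; the robot and the scene stay as the last script left them, time stands still between calls to the robot, and variables do not carry over. Pictures are saved under pics/ and viewed, at most 10 in all, crops included, and the job is handed in when it is done.

```bash
mkdir -p pics; python3 - <<'E'
from plant import ctrl,sensors,optics
import cv2,numpy as np
for n in("top","side"):
    im,d=optics.grab_frame(n); cv2.imwrite(f"pics/{n}0.png",im[:,:,::-1]); np.savez(f"{n}0.npz",im=im,d=d)
    p=optics.camera_params(n); print(n,p, -p["R"].T@p["t"])
print(ctrl.tcp_to_tips)
E
```

```text
top {'mtx': array([[546.51765711,   0.        , 317.82332871],
       [  0.        , 546.51765711, 238.05747898],
       [  0.        ,   0.        ,   1.        ]]), 'R': array([[ 3.11312993e-04, -9.99858964e-01,  1.67915059e-02],
       [-9.98438850e-01, -1.24867042e-03, -5.58417649e-02],
       [ 5.58548563e-02, -1.67479076e-02, -9.98298424e-01]]), 't': array([ -17.17772287,  606.16022347, 1077.06888165])} [ 545.05973676    1.6202442  1109.37366323]
side {'mtx': array([[454.4054188 ,   0.        , 318.59612423],
       [  0.        , 454.4054188 , 241.77643572],
       [  0.        ,   0.        ,   1.        ]]), 'R': array([[-0.963085  , -0.26910007, -0.00724205],
       [-0.10991432,  0.41764652, -0.90193693],
       [ 0.2457359 , -0.86784592, -0.43180705]]), 't': array([587.86099266, 188.19614014, 956.44761965])} [351.81203378 909.64312897 586.99919403]
25.0
```

View pics/top0.png

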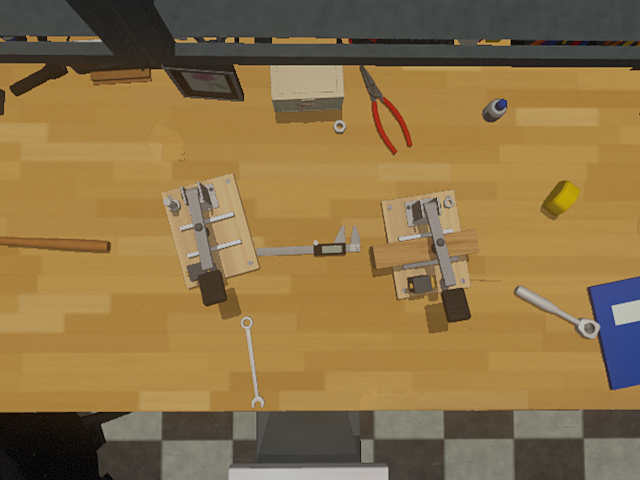

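View pics/side0.png

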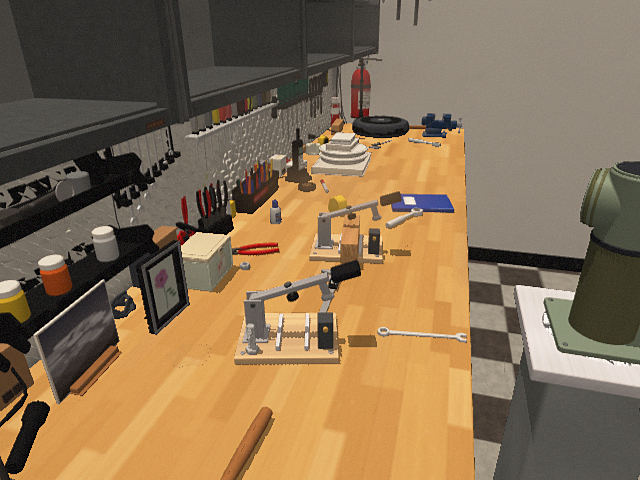

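The top view shows the block in the right-hand clamp (block about (425,248), pad about (456,305)). The left clamp is empty, with its pad at about (212,288). In the side view, the far clamp holds the block and its pad is at about (391,198).

```bash
cat > h.py <<'E'
import numpy as np,cv2
from plant import ctrl,sensors,optics
def cloud(n,im,d):
    p=optics.camera_params(n); v,u=np.mgrid[:480,:640]
    r=np.stack([u,v,np.ones_like(u)],-1)@np.linalg.inv(p["mtx"]).T*d[...,None]
    return (r-p["t"])@p["R"]
def pad(n,im,d,box):
    """dark blob in box (u0,v0,u1,v1), between 90 and 220 mm up -> mask, points"""
    P=cloud(n,im,d); m=(im.max(2)<75)&(d>0)&(P[...,2]>90)&(P[...,2]<220)
    b=np.zeros_like(m); b[box[1]:box[3],box[0]:box[2]]=1; m=(m&b).astype(np.uint8)
    k,l,s,c=cv2.connectedComponentsWithStats(m); i=1+s[1:,4].argmax()
    return l==i,P[l==i],c[i]
def ray(n,uv):
    p=optics.camera_params(n); o=-p["R"].T@p["t"]
    w=p["R"].T@np.linalg.inv(p["mtx"])@[*uv,1]; return o,w/np.linalg.norm(w)
E
python3 - <<'E'
from h import *
np.set_printoptions(precision=1,suppress=True)
O=[]
for n,b in(("top",(430,280,480,330)),("side",(370,180,412,215))):
    z=np.load(n+"0.npz"); m,P,c=pad(n,z["im"],z["d"],b)
    print(n,m.sum(),c,"med",np.median(P,0),"lo",np.percentile(P,3,0),"hi",np.percentile(P,97,0))
    if n=="top":
        print(cv2.minAreaRect(P[:,:2].astype(np.float32)))
        A=np.c_[P[:,:2],np.ones(len(P))]; k=np.linalg.lstsq(A,P[:,2],rcond=None)[0]; print("plane",k, np.degrees(np.arctan(np.hypot(*k[:2]))), "dir",k[:2]/np.hypot(*k[:2]))
    O.append(ray(n,c))
(o1,w1),(o2,w2)=O
s=np.linalg.lstsq(np.c_[w1,-w2],o2-o1,rcond=None)[0]; a,b=o1+s[0]*w1,o2+s[1]*w2; print("tri",(a+b)/2,"gap",np.linalg.norm(a-b))
z=np.load("top0.npz"); P=cloud("top",z["im"],z["d"])
# lever bar centre line: higher than 120 mm between pad and pivot
q=P[195:325,400:480].reshape(-1,3); q=q[(q[:,2]>115)&(q[:,2]<200)]
v=cv2.fitLine(q[:,:2].astype(np.float32),cv2.DIST_HUBER,0,.01,.01).ravel(); print("lever line",v,len(q))
big=cv2.resize(z["im"][180:340,360:500],None,fx=4,fy=4)[...,::-1]; cv2.imwrite("pics/crop1.png",cv2.resize(big,(525,600)))
E
```

```text
top 736 [455.1 304.7] med [ 482.8 -250.2  168.3] lo [ 458.6 -270.   158.9] hi [ 508.1 -231.9  176.5]
((483.26715087890625, -251.47219848632812), (53.72282409667969, 40.42843246459961), 8.969326972961426)
plane [ -0.3  -0.1 300.6] 18.24748894191097 dir [-1.  -0.3]
side 3 [382.3 204.7] med [ 498.3 -234.9  148.5] lo [ 496.4 -239.4  147. ] hi [ 498.4 -233.4  151.7]
tri [ 490.8 -255.3  143.3] gap 18.68084977650707
lever line [   1.     0.2  538.8 -241.1] 1612
```

View pics/crop1.png

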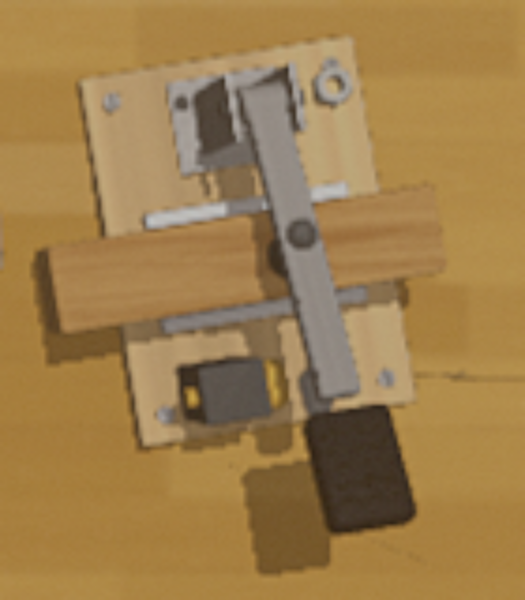

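The pad top from above is at (483,-251,168), 54x40 mm and tilted 18°, which matches the spec. The dark mask in the side view caught only 3 pixels because the pad is brown-lit there. I'll recheck that with a looser mask, then approach at a safe height.

```bash
python3 - <<'E'
from h import *
np.set_printoptions(precision=2,suppress=True)
z=np.load("side0.npz"); p=optics.camera_params("side")
u=p["mtx"]@(p["R"]@[483,-251,169]+p["t"]); print("pad projects in side to",u[:2]/u[2])
P=cloud("side",z["im"],z["d"])[185:212,372:412].reshape(-1,3); c=z["im"][185:212,372:412].reshape(-1,3)
k=(c.max(1)<115)&(P[:,2]>140)&(P[:,2]<200)&(P[:,0]<515)&(P[:,0]>440); print("side pad",k.sum(),np.median(P[k],0),P[k].min(0),P[k].max(0))
ctrl.gripper_to(0)
a=np.radians(10); x=np.array([np.cos(a),np.sin(a),0]); zd=np.array([0,0,-1.])
s=sensors.read_state(); print(s["t"],s["eef_pos"],s["grip_width"],ctrl.tcp_to_tips)
R=np.c_[x,np.cross(zd,x),zd]
e=s["eef_pos"]; ctrl.move_l([e[0],e[1],330],vel=150)
ctrl.move_ptp([483,-251,270],R)
s=sensors.read_state(); print(s["t"],s["q"],s["eef_pos"],s["force"])
for n in("side","top"):
    im,d=optics.grab_frame(n); cv2.imwrite(f"pics/{n}2.png",im[:,:,::-1])
im=cv2.imread("pics/side2.png"); cv2.imwrite("pics/side2c.png",cv2.resize(im[100:280,280:480],None,fx=3,fy=3))
E
```

```text
pad projects in side to [389.   196.28]
side pad 201 [ 478.56 -239.16  166.61] [ 452.19 -268.35  146.92] [ 513.17 -226.93  178.93]
0.8667 [144.37 556.59 256.29] -0.0750971503962714 25.0
4.5833 [-0.64  0.13  1.6   0.    1.41  0.76] [ 483.36 -250.31  270.08] [-0.23  0.26  1.41]
```

View pics/side2c.png

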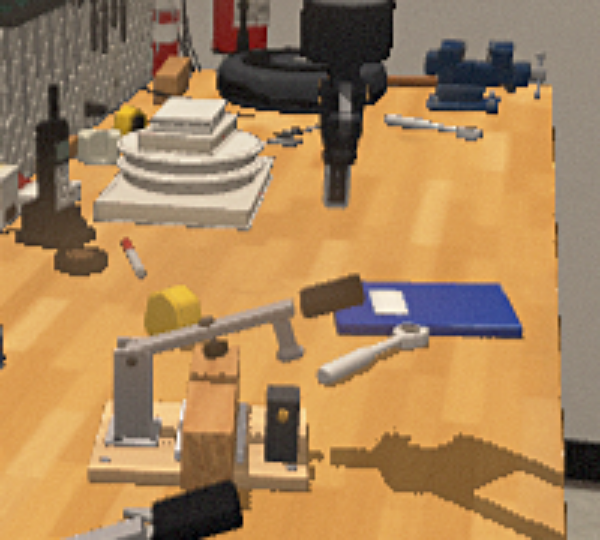

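The crop shows the closed fingers (337,205) directly above the pad (332,295), and both views agree on its position. I'll press now, following the pad's 13 mm swing.

```bash
python3 - <<'E'
from h import *
np.set_printoptions(precision=1,suppress=True)
a=np.radians(10); d=np.array([np.cos(a),np.sin(a),0]); c=np.array([483,-251,0.])
def rep(l,r=None):
    s=sensors.read_state(); print(l,r,round(s["t"],2),s["eef_pos"],s["force"])
ctrl.move_l([483,-251,210],vel=120)
r=ctrl.move_l([483,-251,185],vel=30,threshold=1.5); rep("contact",r)
for th in (.08,.16,.24,.32):   # arc of the pad about the pivot
    f=np.radians(18.3)-th
    out=190*(np.cos(f)-np.cos(np.radians(18.3)))*1.0+ (3 if th>.2 else 0)
    zt=110+190*np.sin(f) 
    p=c-d*out+[0,0,zt+25-(1 if th>.3 else 0)]
    r=ctrl.move_l(p,vel=40,threshold=45); rep(th,r)
ctrl.hold(.3); rep("held")
im,_=optics.grab_frame("side"); cv2.imwrite("pics/side3.png",cv2.resize(im[100:280,280:480,::-1],None,fx=3,fy=3))
E
```

```text
contact True 5.89 [ 482.7 -250.9  194.1] [ 0.7 -0.3  1.7]
0.08 False 6.42 [ 478.6 -251.8  179.9] [-0.8 -0.5  2.6]
0.16 False 6.96 [ 475.8 -252.2  164.9] [-0.6 -0.2  2.5]
0.24 False 7.51 [ 472.2 -253.2  150.6] [4.2 0.5 3.7]
0.32 False 8.07 [ 469.6 -253.   134.7] [-3.2  3.7 13.2]
held None 8.37 [ 469.6 -253.   134.7] [-2.3  3.  12.4]
```

View pics/side3.png

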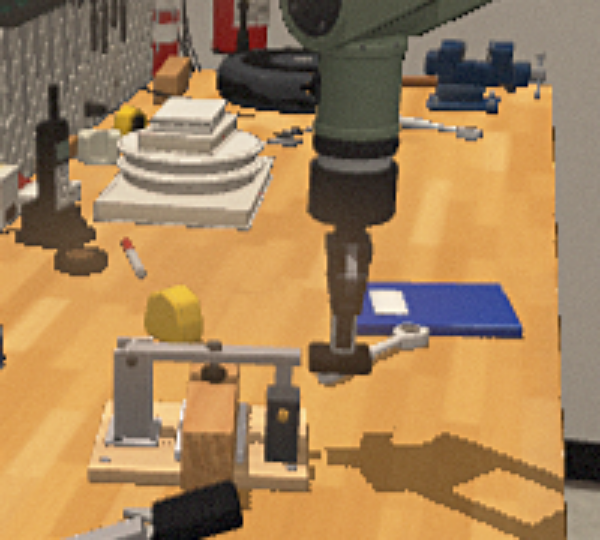

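The lever is level, with the pad at (340,357) and the foot on the block at (213,370). I'll press slightly harder to seat it, then lift off and check.

```bash
python3 - <<'E'
from h import *
np.set_printoptions(precision=1,suppress=True)
e=sensors.read_state()["eef_pos"]
r=ctrl.move_l(e+[0,0,-3],vel=15,threshold=20); s=sensors.read_state(); print(r,s["eef_pos"],s["force"])
ctrl.move_l([e[0],e[1],300],vel=120); ctrl.hold(.3)
s=sensors.read_state(); print(s["t"],s["eef_pos"],s["force"])
im,d=optics.grab_frame("side"); P=cloud("side",im,d)[205:225,380:410].reshape(-1,3); c=im[205:225,380:410].reshape(-1,3)
k=(c.max(1)<115)&(P[:,2]>85)&(P[:,2]<200); print("pad side",k.sum(),np.median(P[k],0),np.percentile(P[k,2],95))
cv2.imwrite("pics/side4.png",cv2.resize(im[100:280,280:480,::-1],None,fx=3,fy=3))
E
```

```text
False [ 469.5 -253.   134.6] [-4.2  4.8 21.6]
10.575 [ 469.4 -252.9  299.7] [ 0.3 -0.3  0.2]
pad side 196 [ 466.7 -240.1  109.2] 113.18473300312209
```

View pics/side4.png

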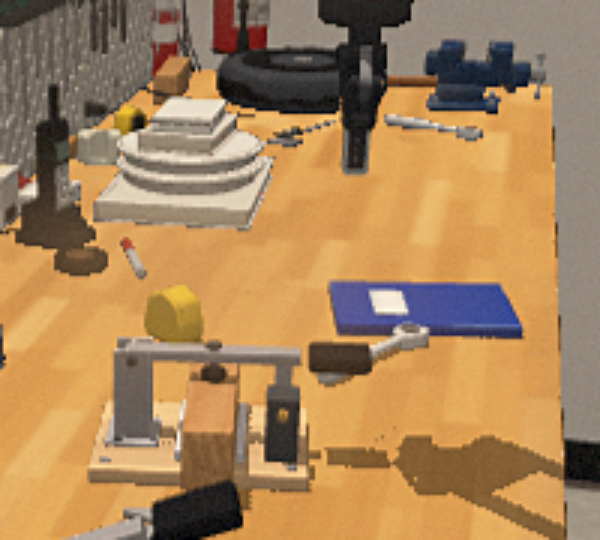

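The lever stays level by itself (pad at (340,357), top about 110 mm). The block is in its bed, the empty clamp's pad at (197,510) has not moved, and the arm is clear.

```bash
python3 -c "
from plant import ctrl
print(ctrl.finish_job())"
```

```text
the job is handed in; nothing more can be done
None
```

I pressed the lever over the block past its catch and it stays level by itself; the block is in its bed, the empty clamp's lever is still up, and I handed the job in at about 10.6 s (no verdict came back).

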